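Seat the slide carrier on the scanner's pins

TASK

Pick up the black slide carrier by its orange grip and lower it onto the slide scanner's deck, its round hole over the round brass pin and its slot over the red diamond-shaped pin, so that it lies flat on the deck with both pins through it. Do not drop it from above the pins; let go of it once the pins are in, and leave the blue dish carrier where it is.

Things in the scene. Friction and masses are not known exactly. Their poses are not given: they have to be found in the camera images.
- slide_carrier_grip (a point): Slide carrier to be moved: black plate 160 x 110 x 10 mm, 0.3 kg, flat on the bench, two glass slides on it; at its centre an upright orange grip, 50 mm long (x), 16 mm thick (y), its top 55 mm above the plate's underside: pinch it along y. This point: middle of the grip, 36 mm above the underside. x along the plate's long side, from round hole to slot; z up.
- round_hole (a point): Centre of the slide carrier's round through hole, 34 mm in diameter, at the plate's underside; 55 mm from the middle of the grip towards the plate's -x end (axes as the carrier's). The other opening is a slot at the plate's +x end, 42 mm long (x) and 34 mm wide (y), its centre 50.5 mm from the middle of the grip.
- round_pin (a point): Foot of the round brass pin on the fixed white scanner's grey deck (230 x 170 mm, 45 mm high). Pin 20 mm in diameter, 28 mm high, upper 17 mm tapered to a 6 mm tip. +x points to the red diamond-shaped pin (same size), 110 mm away; z up. The seated carrier has its grip point 55 mm along +x from here and 36 mm above, its x axis along this one.
- dish_carrier_grip (a point): Bystander: blue plate of the same shape with a white grip and two small round dishes; this point is on its grip's middle, 36 mm above its underside. It stays where it is.
There are look-alikes about, which are no part of the job. Of the things that look like the part that bears slide_carrier_grip, the smaller one is meant.

How it is judged:
By the outcome, as a careful person would: the job done as asked, in the order asked, and still so for the second after the job is handed in, with the robot touching nothing.
It also fails if it takes over 32 s, if anything falls off the work surface, if the arm or the gripper's body presses on something with over 40 N, if the wrist force passes 120 N, or if a joint passes its speed limit or range.

ROBOT

A 6-joint arm with a two-finger parallel gripper is mounted at the origin on the work surface. World frame = base frame: x ahead of the robot, y to its left, z up, the work surface at z = 0. Lengths are in m, angles in rad, forces in N, time in s.
With the tool pointing down it reaches from about 0.375 to 0.925 m from the base axis. Payload 5.7 kg.
Tool frame: the origin (TCP) lies between the finger pads; the fingertips stand 8 mm ahead of it and the grasp point (between the pads) lies 11 mm behind it (manip.tips_ahead is the distance from the TCP to the fingertips, in m); z points along the fingers, y is the line along which they close (so a half turn about z gives the same grasp; the last joint's range is limited). The gripper opens to 88 mm and grips with 3 to 60 N. Pads are 20 mm wide; open, the fingers measure 115 mm over their backs; the gripper's body (75 mm by 178 mm) begins 61 mm behind the grasp point.
Start: joints at [1.031, 0.359, 1.51, -0, 1.272, -0.115], TCP at [0.247, 0.547, 0.231] pointing down, gripper open.
Joint ranges: [-2.97, 2.97], [-1.01, 2.36], [0.21, 2.38], [-0.96, 4.11], [0.2, 2.71], [-2.98, 2.98]. Speed limits (rad/s): [2.39, 2.39, 3.14, 3.14, 3.14, 3.14].

INTERFACE

Orientations are given as a unit quaternion [x, y, z, w].
In Python, from plant import manip, imaging gives the robot as it stands.
- The arm moves only by the tool play_rows, never from a script. Its argument "motion" is a list of rows, each a list of 6 numbers: the shift along the world's x, y, z scaled (see below), then the turn, a rotation vector about the world's x, y, z scaled (see below). In form: [[dx, dy, dz, ax, ay, az], ...]. A call has 1 to 8 rows; each row shifts and turns the commanded pose from where the row before left it; what a row does not reach is not made up. The controller multiplies each number of a shift by 200 mm and each number of a turn by pi rad. A row lasts 1/10 s, in which the tool goes at most 50 mm and 8.59 degrees, less where a joint would pass 70% of its speed; a pose out of reach is approached as far as the arm can. A call with a number of a shift or a turn outside -1 to 1 is refused whole. A call with a gripper value outside its range is refused whole. "grip" is the closure, from 0 (fully open) to 1 (shut), set as the call begins (left out, the last holds). The fingers move at their own pace and stop on an object; "squeeze" is the grip in N (left out, the last holds). Time passes only in rows, so rows that do not move let the fingers close. It gives the time, the measured TCP pose, the force, the opening and the grip force at its end, in the units of the state.
- manip.state(): the state, without advancing time (a new reading comes with each control period).
- imaging.grab_frame(name): name is "scene" or "top" or "wrist"; returns the picture (480x640x3 uint8, red, green, blue); there is no depth.
- imaging.calibration(name): a dict with "fx", "fy", "cx", "cy" (pixels), "dist_coeffs" ([k1, k2, p1, p2, k3] as OpenCV has them; the pictures are not rectified), "extrinsics" (4x4, takes a point from camera to world coordinates). Camera axes: x right, y down, z forward; pixel columns grow to the right and rows downward; lengths in m; the calibration is good to about 2 mm. A picture is of the moment at which its call begins: read the wrist's pose just before it. calibration takes no time and is no camera call; for the wrist camera it gives the pose at the moment of the call.
- manip.job_done(): hands the job in; it is judged then, once.
The state is a dict: "clock": time; "joint_pos": joint angles; "qvel": joint speeds; "tau": joint torques, N m; "position": TCP position; "eef_rot": TCP orientation; "contact_force": force on the tool from outside, world axes, zero at the start; "ft_torque": the same for the moment, N m; "opening": finger opening in m; "finger_force": force on a finger pad.
Only numpy, scipy, OpenCV 4.12 (cv2) and the standard library are available. Lean on these libraries where they do the work, as an engineer would, in place of code of your own. Each camera call takes 0.05 s, during which the arm holds its last target. There are 200 camera calls.

## Working session

There is one attempt and no reset: what is moved stays moved. The work goes in short steps, Python scripts to look and compute and a tool call to move; the robot and the scene stay as the last step left them, time stands still between calls to the robot, and variables do not carry over. Pictures are saved under pics/ and viewed, at most 10 in all, crops included, and the job is handed in when it is done.

Besides the shell and the picture viewer there is one more tool, called after "Call:" by a JSON object that holds its "op" and its "data", one argument or row to a line. play_rows: Moves the arm, as the interface text tells. Its arguments: {"type":"object","properties":{"motion":{"type":"array","items":{"type":"array","items":{"type":"number","minimum":-1,"maximum":1}}},"grip":{"type":"number"},"squeeze":{"type":"number"}},"required":["motion"]}

```bash
mkdir -p pics; python3 - <<'E'
from plant import manip, imaging
import cv2,numpy as np
for n in ("top","scene"):
    cv2.imwrite(f"pics/{n}1.png",imaging.grab_frame(n)[:,:,::-1])
    c=imaging.calibration(n);print(n,{k:(np.round(v,3).tolist()) for k,v in c.items()})
print(manip.state())
E
```

```text
top {'fx': 591.264, 'fy': 591.264, 'cx': 320.257, 'cy': 234.751, 'dist_coeffs': [-0.191, 0.0, 0.0, 0.0, 0.0], 'extrinsics': [[-0.015, -0.978, 0.207, 0.14], [-1.0, 0.014, -0.004, -0.003], [0.001, -0.207, -0.978, 1.235], [0.0, 0.0, 0.0, 1.0]]}
scene {'fx': 461.043, 'fy': 461.043, 'cx': 322.81, 'cy': 244.518, 'dist_coeffs': [-0.003, 0.0, 0.0, 0.0, 0.0], 'extrinsics': [[-0.868, 0.33, -0.371, 0.723], [0.496, 0.574, -0.651, 0.625], [-0.002, -0.749, -0.662, 0.686], [0.0, 0.0, 0.0, 1.0]]}
{'clock': 0.1, 'joint_pos': array([ 1.03090574e+00,  3.59466385e-01,  1.51132201e+00,  4.67922815e-06,
        1.27252170e+00, -1.15135815e-01]), 'qvel': array([ 0.00039967, -0.00217009, -0.00401028,  0.00013523,  0.00030651,
       -0.00093489]), 'tau': array([ 3.43289248e-04, -5.16359138e+01, -2.71407688e+01,  6.75122137e-02,
        2.75645190e-02, -6.02439945e-05]), 'position': array([0.24696273, 0.54613741, 0.2298746 ]), 'eef_rot': array([ 2.10785060e-01,  9.77532056e-01, -8.12357338e-04, -2.78358549e-04]), 'contact_force': array([-0.52334806,  1.17141627,  0.91580536]), 'ft_torque': array([ 0.03816846, -0.0680019 , -0.01269124]), 'finger_force': 0.0, 'opening': 0.08817521542175039}
```

View pics/top1.png

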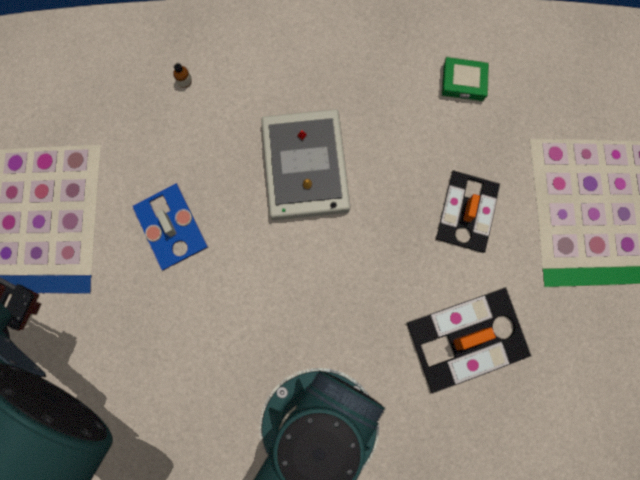

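View pics/scene1.png

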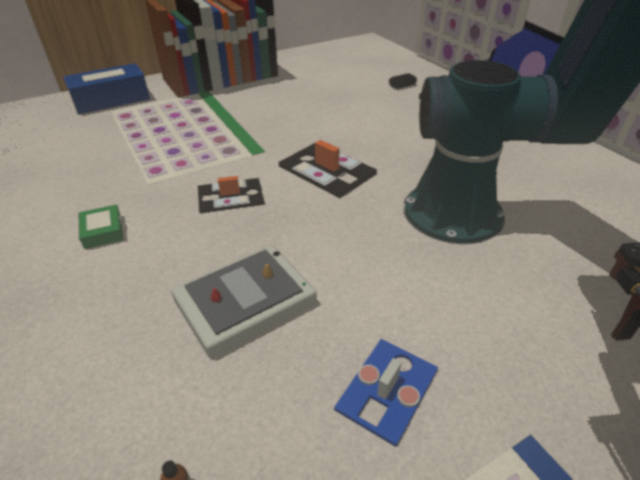

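The top view has these candidates: a small black carrier with an orange grip at (469,209), a large look-alike at (470,340), and the blue bystander at (169,226). The scanner pins are brass at (307,184) and red at (302,134). I choose the small one at (469,209).

```bash
cat > h.py <<'E'
import cv2,numpy as np
from plant import manip, imaging
def w(name,uv,z,c=None):
    c=c or imaging.calibration(name)
    K=np.array([[c['fx'],0,c['cx']],[0,c['fy'],c['cy']],[0,0,1.]])
    n=cv2.undistortPoints(np.array(uv,float).reshape(-1,1,2),K,np.array(c['dist_coeffs'])).reshape(-1,2)
    T=np.array(c['extrinsics']);d=np.c_[n,np.ones(len(n))]@T[:3,:3].T;o=T[:3,3]
    z=np.broadcast_to(z,len(n))
    return o+d*((z-o[2])/d[:,2])[:,None]
E
python3 - <<'E'
from h import *
p=w("top",[(455,171),(499,180),(484,251),(436,241),(462,236),(473,187)],.01);print(p.round(3))
print([np.linalg.norm(p[i]-p[(i+1)%4]).round(3) for i in range(4)])
p=w("top",[(506,289),(530,355),(432,392),(406,323)],.01)
print("big",[np.linalg.norm(p[i]-p[(i+1)%4]).round(3) for i in range(4)])
print("grip top",w("top",[(473.5,207)],.055))
print("pins",w("top",[(307,183),(302,134)],.07))
im=cv2.imread("pics/top1.png")
cv2.imwrite("pics/crop1.png",cv2.resize(np.hstack([im[155:265,415:525],im[100:210,250:360]]),None,fx=3.6,fy=3.6,interpolation=2))
E
```

```text
[[ 0.538 -0.305  0.01 ]
 [ 0.517 -0.403  0.01 ]
 [ 0.358 -0.357  0.01 ]
 [ 0.382 -0.254  0.01 ]
 [ 0.392 -0.311  0.01 ]
 [ 0.501 -0.343  0.01 ]]
[np.float64(0.1), np.float64(0.165), np.float64(0.106), np.float64(0.164)]
big [np.float64(0.148), np.float64(0.223), np.float64(0.151), np.float64(0.227)]
grip top [[ 0.44407578 -0.32824716  0.055     ]]
pins [[0.49544247 0.01840451 0.07      ]
 [0.60332607 0.02792533 0.07      ]]
```

View pics/crop1.png

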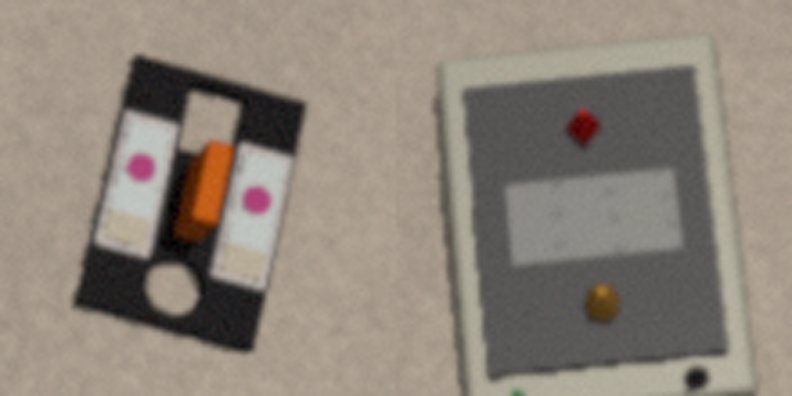

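The crop confirms it: the small plate measures 160–165 x 105 mm, with the round hole near the robot and the slot at the far end. I move above it now.

Call:
{"op": "play_rows", "data": {
  "motion": [
    [0.166, -0.166, 0, 0, 0, 0],
    [0.166, -0.166, 0, 0, 0, 0],
    [0.166, -0.166, 0, 0, 0, 0],
    [0.166, -0.166, 0, 0, 0, 0],
    [0.166, -0.166, 0, 0, 0, 0],
    [0.17, -0.17, 0, 0, 0, 0],
    [0, -0.24, 0, 0, 0, 0.02],
    [0, -0.24, 0, 0, 0, 0.022]
  ],
  "grip": 0
}}

```text
clock: 0.9
position: [0.448, 0.2488, 0.2301]
eef_rot: [0.145, 0.989, -0.0, -0.0]
contact_force: [0.8, -0.5, -0.6]
opening: 0.0878
finger_force: 0.0
```

Call:
{"op": "play_rows", "data": {
  "motion": [
    [0, -0.24, 0, 0, 0, 0],
    [0, -0.24, 0, 0, 0, 0],
    [0, -0.24, 0, 0, 0, 0],
    [0, -0.24, 0, 0, 0, 0],
    [0, -0.24, 0, 0, 0, 0],
    [0, -0.24, 0, 0, 0, 0],
    [0, -0.24, 0, 0, 0, 0],
    [0, -0.24, 0, 0, 0, 0]
  ]
}}

```text
clock: 1.7
position: [0.4467, -0.1352, 0.2305]
eef_rot: [0.146, 0.989, 0.0, -0.0]
contact_force: [2.0, -0.6, 0.1]
opening: 0.0879
finger_force: 0.0
```

Call:
{"op": "play_rows", "data": {
  "motion": [
    [0, -0.24, 0, 0, 0, 0],
    [0, -0.24, 0, 0, 0, 0],
    [0, -0.24, 0, 0, 0, 0],
    [0, -0.24, 0, 0, 0, 0],
    [0, 0, 0, 0, 0, 0],
    [0, 0, 0, 0, 0, 0]
  ]
}}

```text
clock: 2.3
position: [0.4467, -0.3258, 0.23]
eef_rot: [0.147, 0.989, 0.001, -0.001]
contact_force: [-0.9, 1.0, -0.2]
opening: 0.0878
finger_force: 0.0
```

```bash
python3 - <<'E'
from h import *
s=manip.state();print(s['clock'],s['position'],s['eef_rot'],s['joint_pos'].round(2))
c=imaging.calibration("wrist");im=imaging.grab_frame("wrist")
cv2.imwrite("pics/w1.png",im[:,:,::-1]);np.save("c1.npy",c,allow_pickle=True)
E
```

```text
2.3 [ 0.44669536 -0.32584538  0.22995828] [ 1.47061878e-01  9.89126979e-01  5.43414966e-04 -5.72376180e-04] [-0.76  0.29  1.61  0.    1.24 -2.03]
```

View pics/w1.png

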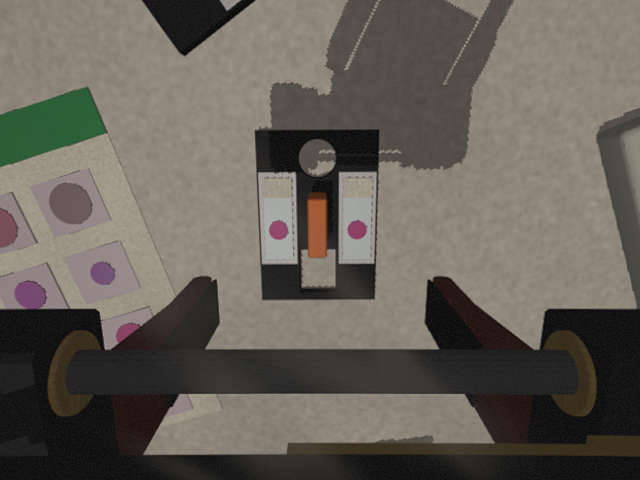

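The wrist view shows the plate square to the tool, with corners near (256,130), (379,130), (376,299) and (263,299). The hole is at (318,158), the slot at (318,270) and the grip at (317,225).

```bash
python3 - <<'E'
from h import *
c=np.load("c1.npy",allow_pickle=True).item()
p=w("",[(256,130),(379,130),(376,299),(263,299)],.01,c);print(p.round(4),p.mean(0),[np.linalg.norm(p[i]-p[(i+1)%4]).round(3) for i in range(4)])
e=p[3]+p[2]-p[0]-p[1];print("yaw",np.degrees(np.arctan2(e[1],e[0])))
h=w("",[(318,158),(318,270)],.01,c);print(h,np.linalg.norm(h[1]-h[0]))
print(w("",[(317,192),(317,258)],.055,c).round(4))
q=manip.state()['eef_rot'];print("tool y",2*np.degrees(np.arctan2(q[1],q[0]))-90)
E
```

```text
[[ 0.359  -0.3589  0.01  ]
 [ 0.3904 -0.2554  0.01  ]
 [ 0.5429 -0.2991  0.01  ]
 [ 0.5109 -0.4044  0.01  ]] [ 0.45080783 -0.32943506  0.01      ] [np.float64(0.108), np.float64(0.159), np.float64(0.11), np.float64(0.159)]
yaw -16.341545408596602
[[ 0.39784264 -0.31376604  0.01      ]
 [ 0.49819487 -0.34450023  0.01      ]] 0.10495313332062166
[[ 0.4216 -0.3215  0.055 ]
 [ 0.4742 -0.3377  0.055 ]]
tool y 73.17459325273705
```

Call:
{"op": "play_rows", "data": {
  "motion": [
    [0.014, -0.018, -0.2, 0, 0, 0.002],
    [0, 0, -0.22, 0, 0, 0],
    [0, 0, -0.22, 0, 0, 0],
    [0, 0, -0.2, 0, 0, 0],
    [0, 0, -0.12, 0, 0, 0],
    [0, 0, -0.06, 0, 0, 0],
    [0, 0, 0, 0, 0, 0],
    [0, 0, 0, 0, 0, 0]
  ]
}}

```text
clock: 3.15
position: [0.4508, -0.3287, 0.0276]
eef_rot: [0.142, 0.99, -0.0, 0.0]
contact_force: [-0.1, 0.1, 0.0]
opening: 0.0876
finger_force: 0.0
```

Call:
{"op": "play_rows", "data": {
  "motion": [
    [0, 0, 0, 0, 0, 0],
    [0, 0, 0, 0, 0, 0],
    [0, 0, 0, 0, 0, 0],
    [0, 0, 0, 0, 0, 0],
    [0, 0, 0, 0, 0, 0],
    [0, 0, 0, 0, 0, 0],
    [0, 0, 0, 0, 0, 0],
    [0, 0, 0, 0, 0, 0]
  ],
  "grip": 1,
  "squeeze": 35
}}

```text
clock: 3.95
position: [0.45, -0.3289, 0.0266]
eef_rot: [0.143, 0.99, -0.0, -0.0]
contact_force: [-0.9, -0.5, -0.4]
opening: 0.0272
finger_force: 0.0
```

Call:
{"op": "play_rows", "data": {
  "motion": [
    [0, 0, 0, 0, 0, 0],
    [0, 0, 0, 0, 0, 0],
    [0, 0, 0, 0, 0, 0],
    [0, 0, 0, 0, 0, 0],
    [0, 0, 0, 0, 0, 0]
  ]
}}

```text
clock: 4.45
position: [0.4501, -0.3291, 0.0266]
eef_rot: [0.143, 0.99, -0.0, 0.0]
contact_force: [-0.3, -1.0, -1.2]
opening: 0.016
finger_force: 35.0
```

Call:
{"op": "play_rows", "data": {
  "motion": [
    [0, 0, 0.06, 0, 0, 0],
    [0, 0, 0.12, 0, 0, 0],
    [0, 0, 0.18, 0, 0, 0],
    [0, 0, 0.18, 0, 0, 0],
    [0, 0, 0.15, 0, 0, 0],
    [0, 0, 0.08, 0, 0, 0],
    [0, 0, 0, 0, 0, 0]
  ]
}}

```text
clock: 5.15
position: [0.4512, -0.3297, 0.1837]
eef_rot: [0.143, 0.99, -0.001, 0.002]
contact_force: [0.5, 0.3, -4.4]
opening: 0.0154
finger_force: 35.0
```

Call:
{"op": "play_rows", "data": {
  "motion": [
    [0.04, 0.06, 0, 0, 0, 0.012],
    [0.065, 0.13, 0, 0, 0, 0.016],
    [0.075, 0.15, 0, 0, 0, 0.017],
    [0.075, 0.16, 0, 0, 0, 0.017],
    [0.075, 0.16, 0, 0, 0, 0.017],
    [0.07, 0.15, 0, 0, 0, 0.017],
    [0.055, 0.12, 0, 0, 0, 0.013],
    [0.04, 0.065, 0, 0, 0, 0.01]
  ]
}}

```text
clock: 5.95
position: [0.5483, -0.1265, 0.1788]
eef_rot: [-0.046, 0.999, 0.001, -0.002]
contact_force: [0.1, -0.5, -4.1]
opening: 0.0159
finger_force: 35.0
```

Call:
{"op": "play_rows", "data": {
  "motion": [
    [0, 0, 0, 0, 0, 0],
    [0, 0, 0, 0, 0, 0],
    [0, 0, 0, 0, 0, 0],
    [0, 0, 0, 0, 0, 0]
  ]
}}

```text
clock: 6.35
position: [0.5486, -0.1309, 0.1804]
eef_rot: [-0.043, 0.999, -0.0, -0.0]
contact_force: [-0.8, 0.4, -4.0]
opening: 0.016
finger_force: 35.0
```

```bash
python3 - <<'E'
from h import *
s=manip.state();print(s['clock'],s['position'],s['eef_rot'],s['joint_pos'].round(2),s['finger_force'])
c=imaging.calibration("wrist");im=imaging.grab_frame("wrist")
cv2.imwrite("pics/w2.png",im[:,:,::-1]);np.save("c2.npy",c,allow_pickle=True)
E
```

```text
6.35 [ 0.54858863 -0.13090227  0.18044812] [-4.29075759e-02  9.99079008e-01 -9.10227974e-05 -2.59033589e-04] [-0.36  0.36  1.65 -0.    1.13 -2.01] 34.99932110309601
```

View pics/w2.png

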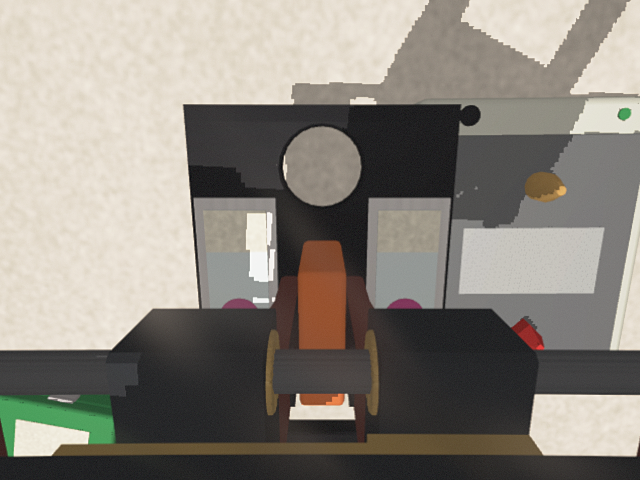

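The carrier hangs level in the grip, with its hole at (322,165). On the scanner the brass tip is near (562,190) and the red tip near (541,346), partly hidden.

```bash
python3 - <<'E'
from h import *
c=np.load("c2.npy",allow_pickle=True).item()
h=w("",[(322,165)],.164,c)[0]; print("hole",h)
e=w("",[(184,104),(461,104)],.164,c);d=e[1]-e[0];print("edge",np.linalg.norm(d),np.degrees(np.arctan2(d[1],d[0]))-90)
b,r=w("",[(562,190),(541,346)],.073,c);d=r-b;print(b,r,np.linalg.norm(d),np.degrees(np.arctan2(d[1],d[0])))
f=w("",[(461,133),(640,136)],.045,c);d=f[1]-f[0];print("deck edge yaw",np.degrees(np.arctan2(d[1],d[0]))-90)
# top view: scanner outer edges at z~.045 and tips
t=w("top",[(263,117),(341,111),(349,212),(270,219)],.045);print(t.round(4),[np.linalg.norm(t[i]-t[(i+1)%4]).round(3) for i in range(4)],t.mean(0))
for i,j in((3,0),(2,1)):
  d=t[j]-t[i];print(np.degrees(np.arctan2(d[1],d[0])))
p=w("top",[(307,181),(302,133)],.073);print(p)
E
```

```text
hole [ 0.49346292 -0.13560609  0.164     ]
edge 0.1089969738120102 4.928279064021879
[0.50129374 0.01786783 0.073     ] [0.60953782 0.02796809 0.073     ] 0.10871428862572786 5.330836205955716
deck edge yaw 3.727078858133396
[[ 0.6545  0.113   0.045 ]
 [ 0.6657 -0.0565  0.045 ]
 [ 0.439  -0.0677  0.045 ]
 [ 0.4265  0.0963  0.045 ]] [np.float64(0.17), np.float64(0.227), np.float64(0.164), np.float64(0.229)] [0.5464521  0.02127954 0.045     ]
4.185610939215928
2.831924152647754
[[0.49881115 0.0183096  0.073     ]
 [0.60438135 0.02783196 0.073     ]]
```

Call:
{"op": "play_rows", "data": {
  "motion": [
    [0.006, 0.1, 0, 0, 0, 0],
    [0.006, 0.15, 0, 0, 0, 0],
    [0.006, 0.17, 0, 0, 0, 0],
    [0.006, 0.17, 0, 0, 0, 0],
    [0.006, 0.12, 0, 0, 0, 0],
    [0.003, 0.058, 0, 0, 0, 0],
    [0, 0, 0, 0, 0, 0],
    [0, 0, 0, 0, 0, 0]
  ]
}}

```text
clock: 7.2
position: [0.5558, 0.0226, 0.1807]
eef_rot: [-0.044, 0.999, -0.0, 0.0]
contact_force: [-0.4, -0.4, -4.0]
opening: 0.016
finger_force: 35.0
```

Call:
{"op": "play_rows", "data": {
  "motion": [
    [0, 0, -0.08, 0, 0, 0],
    [0, 0, -0.1, 0, 0, 0],
    [0, 0, -0.1, 0, 0, 0],
    [0, 0, -0.06, 0, 0, 0],
    [0, 0, 0, 0, 0, 0],
    [0, 0, 0, 0, 0, 0],
    [0, 0, 0, 0, 0, 0]
  ]
}}

```text
clock: 7.9
position: [0.5566, 0.0232, 0.1136]
eef_rot: [-0.043, 0.999, -0.0, 0.001]
contact_force: [0.3, 0.1, -3.7]
opening: 0.0157
finger_force: 35.0
```

```bash
python3 - <<'E'
from h import *
s=manip.state();print(s['clock'],s['position'],s['eef_rot'],s['finger_force'])
c=imaging.calibration("wrist");im=imaging.grab_frame("wrist");t=imaging.grab_frame("top");sc=imaging.grab_frame("scene")
np.save("c3.npy",c,allow_pickle=True)
a=im[80:380,120:520]; b=cv2.resize(t[90:240,230:380],(300,300),interpolation=2); d=cv2.resize(sc[220:370,150:350],(400,300),interpolation=2)
cv2.imwrite("pics/w3.png",np.vstack([np.hstack([a,b]),np.hstack([d,np.zeros((300,300,3),np.uint8)])])[:,:,::-1])
E
```

```text
7.9 [0.55662216 0.02324687 0.11358775] [-4.34682570e-02  9.99054362e-01 -2.15986815e-04  9.19898042e-04] 34.999390840530396
```

View pics/w3.png

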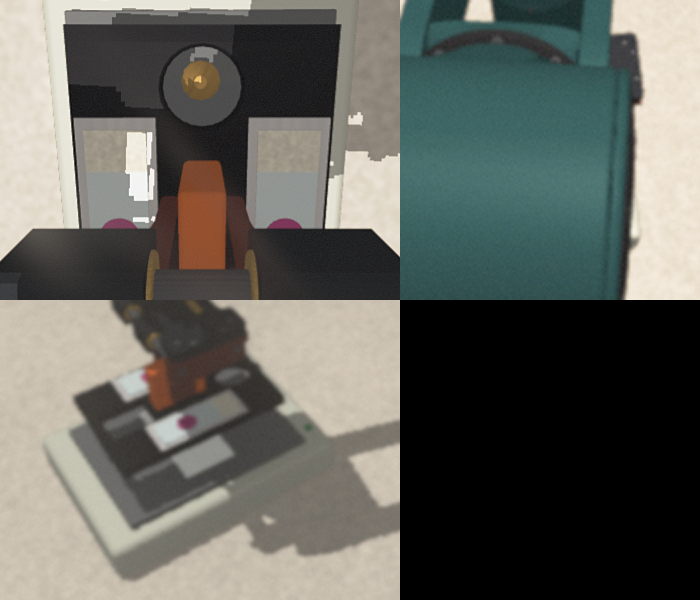

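The brass tip shows through the round hole at full-image (321,159), with the hole's centre at (321,166). I compute the offset from these.

```bash
python3 - <<'E'
from h import *
c=np.load("c3.npy",allow_pickle=True).item()
print(w("",[(321,159)],.073,c),w("",[(321,166)],.097,c))
E
```

```text
[[0.50023968 0.01791429 0.073     ]] [[0.50196495 0.01809399 0.097     ]]
```

Call:
{"op": "play_rows", "data": {
  "motion": [
    [-0.007, 0, 0, 0, 0, 0],
    [0, 0, -0.04, 0, 0, 0],
    [0, 0, -0.04, 0, 0, 0],
    [0, 0, -0.04, 0, 0, 0],
    [0, 0, -0.03, 0, 0, 0],
    [0, 0, -0.02, 0, 0, 0],
    [0, 0, 0, 0, 0, 0],
    [0, 0, 0, 0, 0, 0]
  ]
}}

```text
clock: 8.85
position: [0.5543, 0.0236, 0.0785]
eef_rot: [-0.044, 0.999, -0.0, -0.0]
contact_force: [0.1, 0.1, -4.0]
opening: 0.0158
finger_force: 35.0
```

Call:
{"op": "play_rows", "data": {
  "motion": [
    [0, 0, -0.015, 0, 0, 0],
    [0, 0, -0.01, 0, 0, 0],
    [0, 0, -0.005, 0, 0, 0],
    [0, 0, 0, 0, 0, 0],
    [0, 0, 0, 0, 0, 0]
  ]
}}

```text
clock: 9.35
position: [0.5543, 0.0237, 0.0727]
eef_rot: [-0.044, 0.999, -0.0, 0.0]
contact_force: [0.2, 1.1, -3.4]
opening: 0.016
finger_force: 35.0
```

Call:
{"op": "play_rows", "data": {
  "motion": [
    [0, 0, -0.005, 0, 0, 0],
    [0, 0, -0.003, 0, 0, 0],
    [0, 0, 0, 0, 0, 0],
    [0, 0, 0, 0, 0, 0]
  ]
}}

```text
clock: 9.75
position: [0.5545, 0.0236, 0.0716]
eef_rot: [-0.044, 0.999, -0.0, 0.0]
contact_force: [-2.1, -1.0, 5.6]
opening: 0.0152
finger_force: 35.0
```

Call:
{"op": "play_rows", "data": {
  "motion": [
    [0, 0, 0, 0, 0, 0],
    [0, 0, 0, 0, 0, 0],
    [0, 0, 0, 0, 0, 0],
    [0, 0, 0, 0, 0, 0],
    [0, 0, 0, 0, 0, 0],
    [0, 0, 0, 0, 0, 0],
    [0, 0, 0, 0, 0, 0],
    [0, 0, 0, 0, 0, 0]
  ],
  "grip": 0.4
}}

```text
clock: 10.55
position: [0.5543, 0.0236, 0.071]
eef_rot: [-0.044, 0.999, -0.0, -0.0]
contact_force: [0.5, 0.8, 0.2]
opening: 0.0529
finger_force: 0.0
```

Call:
{"op": "play_rows", "data": {
  "motion": [
    [0, 0, 0.03, 0, 0, 0],
    [0, 0, 0.08, 0, 0, 0],
    [0, 0, 0.15, 0, 0, 0],
    [0, 0, 0.2, 0, 0, 0],
    [0, 0, 0.2, 0, 0, 0],
    [0, 0, 0.1, 0, 0, 0],
    [0, 0, 0, 0, 0, 0],
    [0, 0, 0, 0, 0, 0]
  ]
}}

```text
clock: 11.35
position: [0.5541, 0.0237, 0.2231]
eef_rot: [-0.044, 0.999, -0.0, 0.0]
contact_force: [0.2, -0.1, -0.2]
opening: 0.0525
finger_force: 0.0
```

```bash
python3 - <<'E'
from h import *
s=manip.state();print(s['clock'],s['position'],s['opening'])
im=imaging.grab_frame("wrist");sc=imaging.grab_frame("scene")
a=cv2.resize(im,(400,300)); d=cv2.resize(sc[200:380,150:390],(400,300),interpolation=2)
cv2.imwrite("pics/w4.png",np.hstack([a,d])[:,:,::-1])
E
```

```text
11.35 [0.55408398 0.02367143 0.22305173] 0.05251699900753244
```

View pics/w4.png

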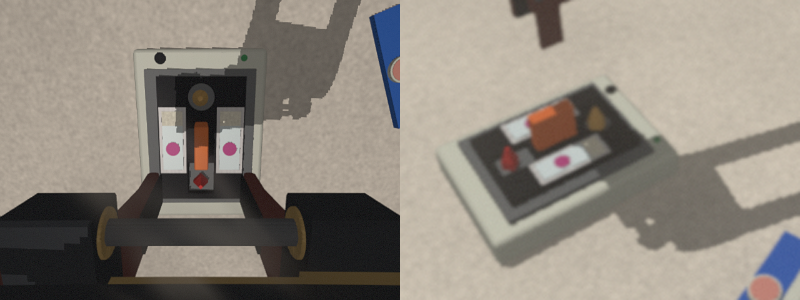

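The carrier lies flat on the deck. The brass pin stands through the round hole at (201,98) and the red pin through the slot at (201,180). The gripper is clear.

```bash
python3 -c "
from plant import manip
print(manip.job_done())"
```

```text
the job is handed in; nothing more can be done
None
```

The smaller slide carrier lies flat on the scanner deck with both pins through it and the gripper clear; I never touched the dish carrier, and handed the job in at about 11.4 s.

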